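# Sort the craft things into their trays

## Task

A spool of thread, two blue peg-shaped clips and a marker pen are lying about on the worktop: put each one into the wooden tray that already holds one of its kind, on the tray's floor, with the spool standing upright, the clips lying flat and the pen lying lengthwise beside the other pen. Leave the things already in the trays where they are, and let go of everything.

Things in the scene. Friction and masses are not known exactly. Their poses are not given: they have to be found in the camera images.
- spool_tray: Shallow open wooden tray with a grey felt floor, 180 (its x) x 122 (its y) x 16 mm high outside; walls 6 mm thick, inside 168 x 110 mm, floor 6 mm above the worktop. Fixed to the worktop. Origin: centre of its underside; x along its length, z up. All three trays look alike; this is the one that already holds a spool.
- clip_tray: Shallow open wooden tray with a grey felt floor, 180 (its x) x 122 (its y) x 16 mm high outside; walls 6 mm thick, inside 168 x 110 mm, floor 6 mm above the worktop. Fixed to the worktop. Origin: centre of its underside; x along its length, z up. All three trays look alike; this is the one that already holds a clip.
- marker_tray: Shallow open wooden tray with a grey felt floor, 180 (its x) x 122 (its y) x 16 mm high outside; walls 6 mm thick, inside 168 x 110 mm, floor 6 mm above the worktop. Fixed to the worktop. Origin: centre of its underside; x along its length, z up. All three trays look alike; this is the one that already holds a marker pen, lying lengthwise about 30 mm from its middle line, on its +y side.
- tray_spool: Already in its tray, to be left there, in the tray's +x half, 37 to 57 mm from its middle: wooden thread spool, 36 mm diameter flanges at both ends, 50 mm tall, 35 g, standing upright. Origin: centre of its underside, z up along its axis.
- tray_clip: Already in its tray, to be left there, in the tray's +x half, 46 to 58 mm from its middle, its length across the tray (along the tray's y) to within 6 degrees: blue plastic clip like a clothes peg, two straight jaws side by side, rigid here, gripped across both, 72 mm long (its y axis), 15 mm wide (its x) and 12 mm tall, about 15 g, lying flat. Origin: centre of its underside, z up.
- tray_marker: Already in its tray, to be left there: marker pen, 135 mm long (its y axis), 16 mm thick, white barrel with a black cap, about 20 g, lying flat. Origin: middle of its length at its underside as it lies at the start (z up). It is round and can roll if pushed.
- loose_spool: To be sorted, on the worktop: wooden thread spool, 36 mm diameter flanges at both ends, 50 mm tall, 35 g, standing upright. Origin: centre of its underside, z up along its axis.
- loose_clip_1: To be sorted, on the worktop: blue plastic clip like a clothes peg, two straight jaws side by side, rigid here, gripped across both, 72 mm long (its y axis), 15 mm wide (its x) and 12 mm tall, about 15 g, lying flat. Origin: centre of its underside, z up.
- loose_clip_2: To be sorted, on the worktop: a second blue plastic clip like a clothes peg, two straight jaws side by side, rigid here, gripped across both, 72 mm long (its y axis), 15 mm wide (its x) and 12 mm tall, about 15 g, lying flat. Origin: centre of its underside, z up.
- loose_marker: To be sorted, on the worktop: marker pen, 135 mm long (its y axis), 16 mm thick, white barrel with a black cap, about 20 g, lying flat. Origin: middle of its length at its underside as it lies at the start (z up). It is round and can roll if pushed.
Not all that is in view belongs to the job. Leave any orange look-alike of the loose_marker alone.

How it is judged:
At the end, for the whole second after the job is handed in: Each thing rests inside its tray on the floor: both spools upright and three clips flat (within 7 degrees), both pens level, within 14 degrees of the tray's length and 18 mm of its middle lengthwise; nothing on top of another, all at rest (x of loose_spool in the frame of spool_tray between -0.07 and 0.07 m and y of loose_spool in the frame of spool_tray between -0.042 and 0.042 m and z of loose_spool in the frame of spool_tray between 0 and 0.012 m and angle between each of loose_spool, tray_spool's own z axis and vertical below 0.12 rad and linear speed of each of loose_spool, tray_spool, loose_marker, tray_marker, loose_clip_1, loose_clip_2, tray_clip below 0.02 m/s and angular speed of each of loose_spool, tray_spool, loose_marker, tray_marker, loose_clip_1, loose_clip_2, tray_clip below 0.3 rad/s and x of tray_spool in the frame of spool_tray between -0.07 and 0.07 m and y of tray_spool in the frame of spool_tray between -0.042 and 0.042 m and z of tray_spool in the frame of spool_tray between 0 and 0.012 m and x of loose_marker in the frame of marker_tray between -0.018 and 0.018 m and y of loose_marker in the frame of marker_tray between -0.056 and 0.056 m and z of loose_marker in the frame of marker_tray between 0 and 0.026 m and angle between loose_marker's own y axis and vertical between 1.47 and 1.67 rad and angle between the y axis of each of loose_marker, tray_marker and the x axis of marker_tray, either way round below 0.25 rad and x of tray_marker in the frame of marker_tray between -0.018 and 0.018 m and y of tray_marker in the frame of marker_tray between -0.056 and 0.056 m and z of tray_marker in the frame of marker_tray between 0 and 0.026 m and angle between tray_marker's own y axis and vertical between 1.47 and 1.67 rad and x of loose_clip_1 in the frame of clip_tray between -0.077 and 0.077 m and y of loose_clip_1 in the frame of clip_tray between -0.048 and 0.048 m and z of loose_clip_1 in the frame of clip_tray between 0 and 0.021 m and ((angle between loose_clip_1's own z axis and vertical below 0.12 rad and z of loose_clip_1 in the frame of clip_tray below 0.009 m) or angle between loose_clip_1's own z axis and vertical above 3.02 rad) and x of loose_clip_2 in the frame of clip_tray between -0.077 and 0.077 m and y of loose_clip_2 in the frame of clip_tray between -0.048 and 0.048 m and z of loose_clip_2 in the frame of clip_tray between 0 and 0.021 m and ((angle between loose_clip_2's own z axis and vertical below 0.12 rad and z of loose_clip_2 in the frame of clip_tray below 0.009 m) or angle between loose_clip_2's own z axis and vertical above 3.02 rad) and x of tray_clip in the frame of clip_tray between -0.077 and 0.077 m and y of tray_clip in the frame of clip_tray between -0.048 and 0.048 m and z of tray_clip in the frame of clip_tray between 0 and 0.021 m and ((angle between tray_clip's own z axis and vertical below 0.12 rad and z of tray_clip in the frame of clip_tray below 0.009 m) or angle between tray_clip's own z axis and vertical above 3.02 rad)); the robot touches nothing.
It fails at once if the spool already in its tray was shifted by more than 20 mm (distance of tray_spool from where it was at the start of the episode above 0.02 m).
It fails at once if the clip already in its tray was shifted by more than 20 mm (distance of tray_clip from where it was at the start of the episode above 0.02 m).
It fails at once if the marker pen already in its tray was shifted by more than 20 mm (distance of tray_marker from where it was at the start of the episode above 0.02 m).
It also fails if it takes over 106 s, if anything falls off the work surface, if the arm or the gripper's body presses on something with over 40 N, if the wrist force passes 120 N, or if a joint passes its speed limit or range.

## Robot

A 6-joint arm with a two-finger parallel gripper is mounted at the origin on a cart in front of the work surface, level with it; the furniture and walls round the work are solid. World frame = base frame: x ahead of the robot, y to its left, z up, the work surface at z = 0. Lengths are in m, angles in rad, forces in N, time in s.
With the tool pointing down it reaches from about 0.425 to 0.95 m from the base axis. Payload 3.5 kg.
Tool frame: the origin (TCP) lies midway between the tips of the shut fingers; the grasp point (between the pads) lies 19 mm behind it; z points along the fingers, y is the line along which they close (so a half turn about z gives the same grasp; the last joint's range is limited). The gripper opens to 85 mm and grips with 20 to 120 N. Pads are 22 mm wide; open, the fingers measure 114 mm over their backs; the gripper's body (76 mm by 85 mm) begins 54 mm behind the grasp point. The pads swing forward as they close: fully open they stand 13 mm farther back than shut.
Start: joints at [1.05, 0.286, 1.577, -0, 1.279, -0.15], TCP at [0.245, 0.629, 0.231] pointing down, gripper open.
Joint ranges: [-2.77, 2.77], [-0.9, 2.22], [0.21, 2.48], [-1.53, 4.67], [0.24, 2.81], [-2.84, 2.84]. Speed limits (rad/s): [2.79, 2.79, 3.14, 3.14, 3.14, 3.14].

## Interface

Orientations are given as a unit quaternion [x, y, z, w].
In Python, from plant import * gives the robot as it stands.
- The arm moves only by the tool move_arm, never from a script. Its argument "moves" is a list of rows, each a list of 3 entries, a list of its own where there are three numbers: the opening, from 0 (shut) to 1 (fully open), then the shift along the tool's x, y, z in m, then the turn, a rotation vector about the tool's x, y, z in rad. A call has exactly 10 rows; each row shifts and turns the commanded pose from where the row before left it, along the tool's axes as they then stand; what a row does not reach is not made up. A row lasts 1/12 s, in which the tool goes at most 41.7 mm and 7.16 degrees, less where a joint would pass 70% of its speed; a pose out of reach is approached as far as the arm can. A call is refused whole if a number of a shift passes 0.0417 or a number of a turn 0.125, either way. A call with a gripper value outside its range is refused whole. The fingers move at their own pace and stop on an object; "grip_force" is the grip in N (left out, the last holds). Time passes only in rows, so rows that do not move let the fingers close, or fill a call up. It gives the time, the measured TCP pose, the force, the opening and the grip force at its end, in the units of the state.
- get_state(): the state, without advancing time (a new reading comes with each control period).
- read_camera(name): name is "scene" or "top"; returns the picture (420x560x3 uint8, red, green, blue); there is no depth.
- camera_params(name): a dict with "fx", "fy", "cx", "cy" (pixels), "k1" (the pictures are not rectified: a ray, as slopes to the right and down, at radius r is drawn at 1 + k1 r^2 times it, then the intrinsics apply), "rvec" (rotation vector, rad) and "tvec" (3), from world to camera coordinates, as OpenCV has them. Camera axes: x right, y down, z forward; pixel columns grow to the right and rows downward; lengths in m; the calibration is good to about 2 mm. A picture is of the moment at which its call begins. camera_params takes no time and is no camera call.
- sign_off(): hands the job in; it is judged then, once.
The state is a dict: "time": time; "qpos": joint angles; "dq": joint speeds; "joint_efforts": joint torques, N m; "eef_pos": TCP position; "tcp_rot": TCP orientation; "contact_force": force on the tool from outside, world axes, zero at the start; "wrist_torque": the same for the moment, N m; "opening": opening from 0.0 (shut) to 1.0 (fully open); "finger_force": force on a finger pad.
Only numpy, scipy, OpenCV 4.12 (cv2) and the standard library are available. Lean on these libraries where they do the work, as an engineer would, in place of code of your own. Each camera call takes 0.05 s, during which the arm holds its last target. There are 200 camera calls.

## Working session

There is one attempt and no reset: what is moved stays moved. The work goes in short steps, Python scripts to look and compute and a tool call to move; the robot and the scene stay as the last step left them, time stands still between calls to the robot, and variables do not carry over. Pictures are saved under pics/ and viewed, at most 14 in all, crops included, and the job is handed in when it is done.

Besides the shell and the picture viewer there is one more tool, called as name(argument=value, ...), one argument or row to a line, values as JSON. move_arm: Moves the arm, as the interface text tells. Its arguments: {"type":"object","properties":{"moves":{"type":"array"},"grip_force":{"type":"number"}},"required":["moves"]}

```bash
mkdir -p pics; cat > h.py <<'E'
import numpy as np,cv2
from plant import *
def P(n):
    c=camera_params(n);K=np.array([[c['fx'],0,c['cx']],[0,c['fy'],c['cy']],[0,0,1.]])
    return K,np.array([c['k1'],0,0,0,0.]),np.array(c['rvec'],float),np.array(c['tvec'],float)
def px2w(n,uv,z):
    K,d,r,t=P(n);p=cv2.undistortPoints(np.array(uv,float).reshape(-1,1,2),K,d).reshape(-1,2)
    R=cv2.Rodrigues(r)[0];C=-R.T@t
    D=np.c_[p,np.ones(len(p))]@R
    return C+D*((z-C[2])/D[:,2])[:,None]
def w2px(n,X):
    K,d,r,t=P(n);return cv2.projectPoints(np.array(X,float).reshape(-1,1,3),r,t,K,d)[0].reshape(-1,2)
def snap(n,f,box=None,s=1):
    im=read_camera(n)[:,:,::-1]
    if box: im=im[box[1]:box[3],box[0]:box[2]]
    cv2.imwrite('pics/'+f,cv2.resize(im,None,fx=s,fy=s,interpolation=cv2.INTER_CUBIC))
E
python3 -c "
from h import *
snap('top','t0.png',None,1.42);snap('scene','s0.png',None,1.42)
for n in('top','scene'):
  K,d,r,t=P(n);print(n,K[0,0],d[0],-cv2.Rodrigues(r)[0].T@t)
print(get_state())"
```

```text
top 476.9092012038507 -0.02062184790115316 [0.2788499  0.02185598 1.0900363 ]
scene 534.4185701692899 -0.10928939471596096 [0.0014475  0.88739681 1.25716033]
{'time': 0.1, 'qpos': array([ 1.05001293e+00,  2.87134692e-01,  1.57800048e+00,  1.19458200e-05,
        1.27859586e+00, -1.50013764e-01]), 'dq': array([ 0.00046715, -0.00260881, -0.00387035, -0.0008127 ,  0.0024079 ,
        0.00123223]), 'joint_efforts': array([ 5.86669976e-04, -4.07293832e+01, -2.93701154e+01, -2.38307384e-04,
        3.41174389e-03, -1.19668559e-05]), 'eef_pos': array([0.24426162, 0.62863318, 0.23006338]), 'tcp_rot': array([ 1.84326362e-01,  9.82864512e-01, -1.00773219e-03, -3.57318550e-04]), 'contact_force': array([ 0.45702398, -0.39257265, -0.03120508]), 'wrist_torque': array([-0.00662706, -0.00442087, -0.01216581]), 'finger_force': 0.0, 'opening': 0.997200980161773}
```

View pics/t0.png

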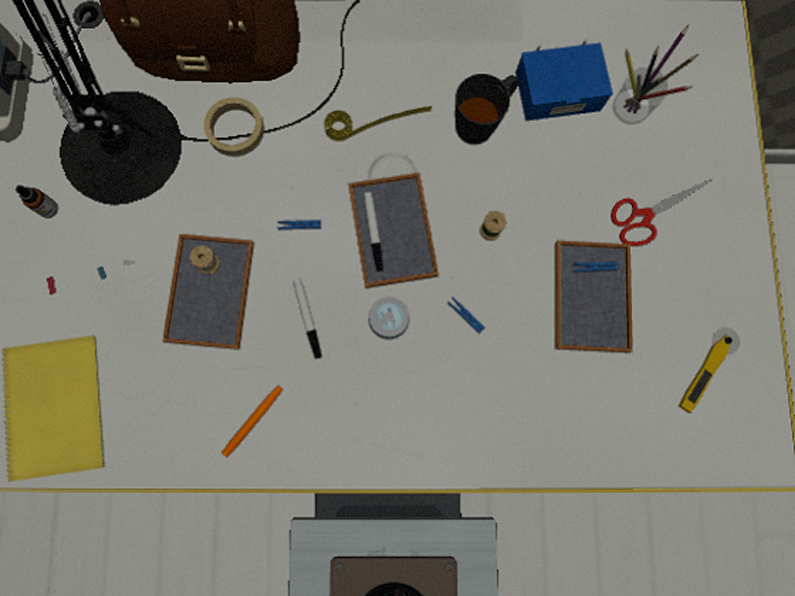

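View pics/s0.png

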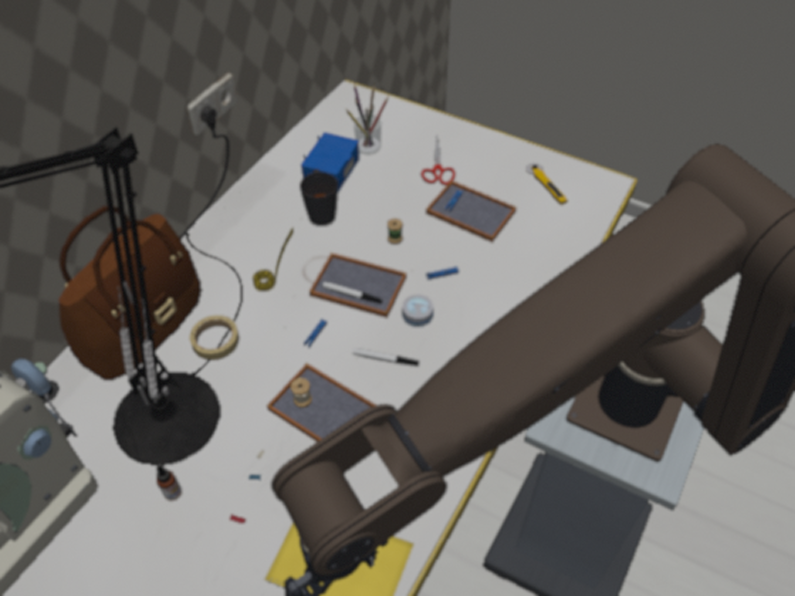

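Top view (enlarged 1.42x): 
- **Spools:** loose one at (492,225); one in the left tray at (205,260).
- **Clips:** loose ones at (299,225) and (466,314); one in the right tray at (596,267).
- **Pens:** loose white pen with black cap at (308,318); one in the middle tray at (374,232). The orange pen at (252,420) is a decoy.

Next, close crops to check these choices.

```bash
python3 -c "
from h import *
snap('top','a1.png',(110,120,320,270),3.8);snap('top','a2.png',(245,120,455,270),3.8)"
```

```text
(no output)
```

View pics/a1.png

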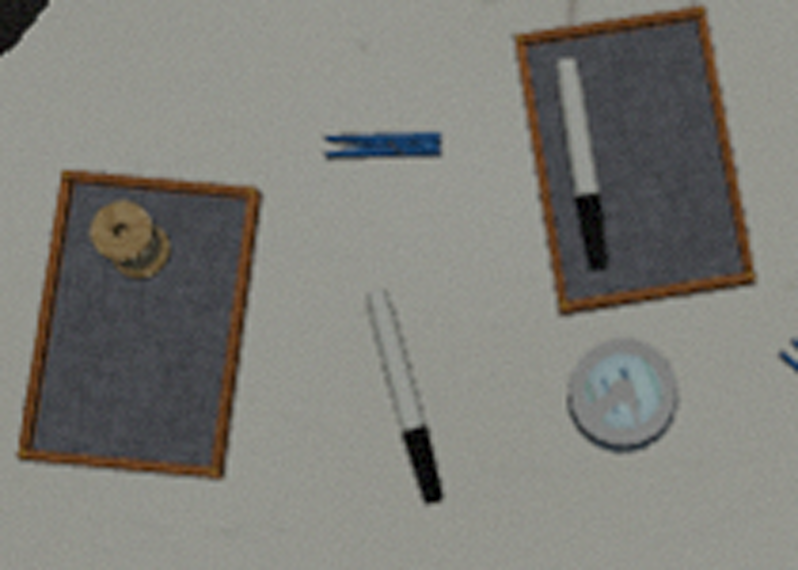

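View pics/a2.png

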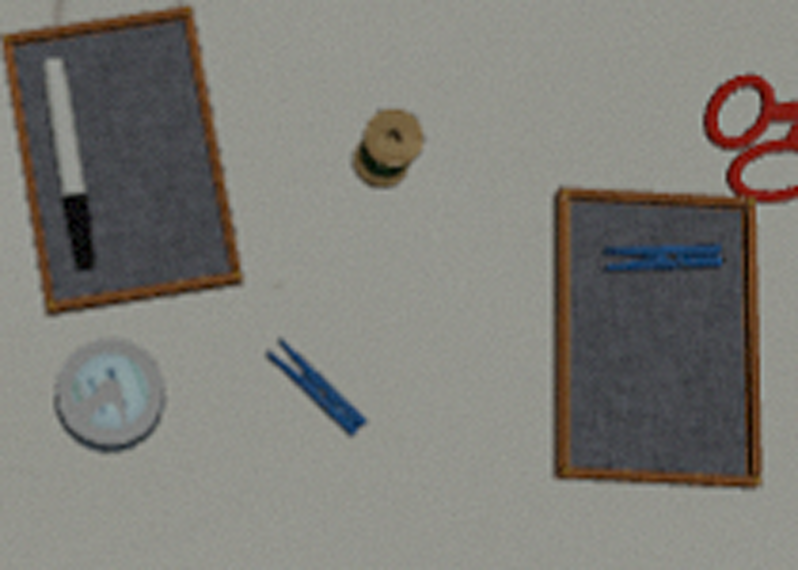

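Crops confirm the choice. Loose clip 1 is at crop 1 (383,145), and the loose pen runs (377,292)–(432,502). In crop 2, the loose spool's top is at (395,137) and loose clip 2 is at (318,388). The tray corners are clear. Now the positions.

```bash
cat > m.py <<'E'
from h import *
A=lambda l,o:[(o+(x+.5)/3.8-.5,120+(y+.5)/3.8-.5) for x,y in l]
def tray(l,o):
    p=px2w('top',A(l,o),.016)[:,:2]; # order: far-left, far-right, near-right, near-left
    print('sides',[round(float(np.linalg.norm(p[i]-p[(i+1)%4])),3) for i in range(4)])
    c=p.mean(0);x=(p[0]+p[1]-p[2]-p[3]);return c,np.arctan2(x[1],x[0])
T={'spool':tray([(65,172),(260,190),(220,477),(20,460)],110),'marker':tray([(516,38),(704,8),(753,283),(562,312)],110),'clip':tray([(557,188),(757,199),(760,487),(557,478)],245)}
for k,(c,a) in T.items(): print(k,c.round(4),round(a,3))
def seg(n,l,o,z):
    p=px2w('top',A(l,o),z)[:,:2];d=p[1]-p[0];print(n,p.mean(0).round(4),'len',np.linalg.norm(d).round(4),'ang',round(float(np.arctan2(d[1],d[0])),3));return p.mean(0)
def rel(k,p):
    c,a=T[k];R=np.array([[np.cos(a),-np.sin(a)],[np.sin(a),np.cos(a)]]);print('  in tray',((p-c)@R).round(4))
if __name__=='__main__':
    seg('clip1',[(325,145),(441,144)],110,.012)
    seg('pen',[(377,292),(432,502)],110,.01)
    seg('clip2',[(274,347),(360,428)],245,.012)
    print('spool',px2w('top',A([(397,136)],245),.05))
    print('spoolbase',px2w('top',A([(380,162)],245),.0))
    rel('spool',px2w('top',A([(121,229)],110),.056)[0,:2])
    rel('clip',seg('tclip',[(605,258),(721,256)],245,.018))
    rel('marker',seg('tpen',[(566,60),(598,269)],110,.016))
    from scipy.spatial.transform import Rotation as R
    print(R.from_quat(get_state()['tcp_rot']).as_matrix().round(3))
E
python3 m.py
```

```text
sides [0.121, 0.178, 0.12, 0.179]
sides [0.12, 0.18, 0.118, 0.178]
sides [0.124, 0.179, 0.122, 0.18]
spool [0.5052 0.2973] -0.091
marker [ 6.101e-01 -5.000e-04] 0.164
clip [ 0.4994 -0.3273] -0.053
clip1 [0.6193 0.1548] len 0.0718 ang -1.557
pen [0.4618 0.138 ] len 0.1334 ang -2.866
clip2 [ 0.4676 -0.1192] len 0.0711 ang -2.341
spool [[ 0.61428091 -0.16579342  0.05      ]]
spoolbase [[ 0.61330437 -0.16358792  0.        ]]
  in tray [0.0471 0.0091]
tclip [ 0.5483 -0.3328] len 0.0717 ang -1.548
  in tray [ 0.049  -0.0028]
tpen [0.6066 0.0315] len 0.1356 ang -2.99
  in tray [0.0018 0.0321]
[[-0.932  0.362 -0.001]
 [ 0.362  0.932 -0.001]
 [ 0.    -0.002 -1.   ]]
```

```bash
cat > pl.py <<'E'
from h import *
from scipy.spatial.transform import Rotation as R
def st():
    s=get_state();M=R.from_quat(s['tcp_rot']).as_matrix();return np.array(s['eef_pos']),np.arctan2(M[1,1],M[0,1])
def plan(*ts,start=None):
    """targets (x,y,z,yaw of closing line); prints turn about tool z, then shift in tool axes after the turn"""
    p,a=start or st()
    print('at',p.round(4),round(float(a),3))
    for x,y,z,b in ts:
        d=(b-a+np.pi/2)%np.pi-np.pi/2
        a2=a+d;D=np.array([x,y,z])-p
        yv=np.array([np.cos(a2),np.sin(a2),0]);xv=np.array([-yv[1],yv[0],0])
        print('turn z %.3f shift'%-d,[round(float(v),4) for v in(D@xv,D@yv,-D[2])],'dist %.3f'%np.linalg.norm(D))
        p,a=np.array([x,y,z]),a2
from m import T
def intray(k,x,y,z,along):
    c,a=T[k];q=c+np.array([np.cos(a)*x-np.sin(a)*y,np.sin(a)*x+np.cos(a)*y]);return (q[0],q[1],z,a+(np.pi/2 if along=='y' else 0))
E
python3 -c "
from pl import *
pen=(.4618,.138,-1.295)
plan((pen[0],pen[1],.12,pen[2]),(pen[0],pen[1],.004,pen[2]),(pen[0],pen[1],.08,pen[2]),intray('marker',0,-.02,.08,'y'),intray('marker',0,-.02,.012,'y'))"
```

```text
sides [0.121, 0.178, 0.12, 0.179]
sides [0.12, 0.18, 0.118, 0.178]
sides [0.124, 0.179, 0.122, 0.18]
spool [0.5052 0.2973] -0.091
marker [ 6.101e-01 -5.000e-04] 0.164
clip [ 0.4994 -0.3273] -0.053
at [0.2443 0.6288 0.2304] 1.2
turn z -0.647 shift [-0.0756, -0.5315, 0.1104] dist 0.548
turn z -0.000 shift [0.0, 0.0, 0.116] dist 0.116
turn z -0.000 shift [0.0, 0.0, -0.076] dist 0.076
turn z 0.111 shift [-0.1236, -0.1809, -0.0] dist 0.219
turn z -0.000 shift [0.0, 0.0, 0.068] dist 0.068
```

move_arm(
  moves=[
    [0.45,[0,0,0],[0,0,-0.108]],
    [0.45,[0,0,0],[0,0,-0.108]],
    [0.45,[0,0,0],[0,0,-0.108]],
    [0.45,[0,0,0],[0,0,-0.108]],
    [0.45,[0,0,0],[0,0,-0.108]],
    [0.45,[0,0,0],[0,0,-0.107]],
    [0.45,[-0.005,-0.038,0.008],[0,0,0]],
    [0.45,[-0.005,-0.038,0.008],[0,0,0]],
    [0.45,[-0.005,-0.038,0.008],[0,0,0]],
    [0.45,[-0.005,-0.038,0.008],[0,0,0]],
  ],
  grip_force=40,
)

```text
time: 1.03
eef_pos: [0.3053, 0.4868, 0.1986]
tcp_rot: [-0.138, 0.99, -0.0, -0.0]
contact_force: [0.5, 0.7, -0.2]
opening: 0.452
finger_force: 0.0
```

move_arm(
  moves=[
    [0.45,[-0.005,-0.038,0.008],[0,0,0]],
    [0.45,[-0.005,-0.038,0.008],[0,0,0]],
    [0.45,[-0.005,-0.038,0.008],[0,0,0]],
    [0.45,[-0.005,-0.038,0.008],[0,0,0]],
    [0.45,[-0.005,-0.038,0.008],[0,0,0]],
    [0.45,[-0.005,-0.038,0.008],[0,0,0]],
    [0.45,[-0.006,-0.038,0.008],[0,0,0]],
    [0.45,[-0.006,-0.038,0.008],[0,0,0]],
    [0.45,[-0.006,-0.038,0.007],[0,0,0]],
    [0.45,[0,0,0],[0,0,0]],
  ],
)

```text
time: 1.87
eef_pos: [0.4462, 0.1674, 0.1272]
tcp_rot: [-0.135, 0.991, -0.001, -0.001]
contact_force: [-0.2, -0.6, -0.8]
opening: 0.449
finger_force: 0.0
```

```bash
python3 -c "
from pl import *
pen=(.4618,.138,-1.295)
plan((pen[0],pen[1],.12,pen[2]),(pen[0],pen[1],.004,pen[2]))
snap('top','p1.png',(110,120,320,270),3.8)" | tail -3
```

```text
at [0.4462 0.1674 0.1272] 1.841
turn z -0.006 shift [-0.007, -0.0325, 0.0072] dist 0.034
turn z -0.000 shift [0.0, 0.0, 0.116] dist 0.116
```

View pics/p1.png

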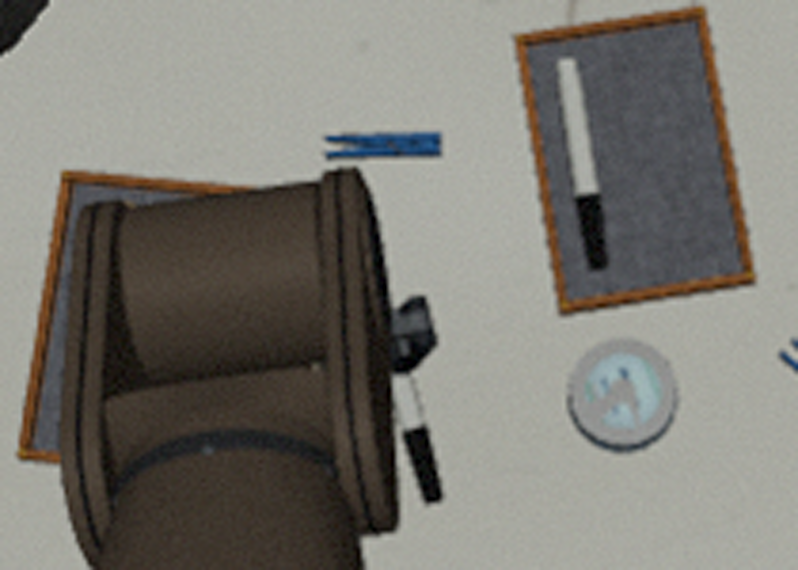

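The arm covers part of the pen, but its cap at (423,465) is unmoved, and the fingers are at (413,330) as planned. I'll descend and grip.

move_arm(
  moves=[
    [0.45,[-0.0035,-0.016,0],[0,0,-0.006]],
    [0.45,[-0.0035,-0.0165,0],[0,0,0]],
    [0.45,[0,0,0.033],[0,0,0]],
    [0.45,[0,0,0.033],[0,0,0]],
    [0.45,[0,0,0.03],[0,0,0]],
    [0.45,[0,0,0.02],[0,0,0]],
    [0.45,[0,0,0.007],[0,0,0]],
    [0.45,[0,0,0],[0,0,0]],
    [0.45,[0,0,0],[0,0,0]],
    [0.45,[0,0,0],[0,0,0]],
  ],
)

```text
time: 2.75
eef_pos: [0.4619, 0.1437, 0.0071]
tcp_rot: [-0.141, 0.99, -0.0, 0.002]
contact_force: [0.4, -0.5, 0.5]
opening: 0.453
finger_force: 0.0
```

move_arm(
  moves=[
    [0,[0,0,0],[0,0,0]],
    [0,[0,0,0],[0,0,0]],
    [0,[0,0,0],[0,0,0]],
    [0,[0,0,0],[0,0,0]],
    [0,[0,0,0],[0,0,0]],
    [0,[0,0,0],[0,0,0]],
    [0,[0,0,-0.02],[0,0,0]],
    [0,[0,0,-0.03],[0,0,0]],
    [0,[0,0,-0.03],[0,0,0]],
    [0,[0,0,0],[0,0,0]],
  ],
)

```text
time: 3.58
eef_pos: [0.4649, 0.1435, 0.0917]
tcp_rot: [-0.141, 0.99, -0.0, 0.006]
contact_force: [0.7, -0.1, 0.1]
opening: 0.157
finger_force: 39.0
```

```bash
python3 -c "
from pl import *
plan(intray('marker',0,-.02,.08,'y'),intray('marker',0,-.02,.012,'y'))
snap('top','p2.png',(110,120,320,270),3)" | tail -3
```

```text
at [0.4649 0.1435 0.0917] 1.853
turn z 0.118 shift [-0.1197, -0.1858, 0.0117] dist 0.221
turn z -0.000 shift [0.0, 0.0, 0.068] dist 0.068
```

move_arm(
  moves=[
    [0,[0,0,0],[0,0,0.118]],
    [0,[-0.015,-0.023,0],[0,0,0]],
    [0,[-0.015,-0.023,0],[0,0,0]],
    [0,[-0.015,-0.023,0],[0,0,0]],
    [0,[-0.015,-0.023,0],[0,0,0]],
    [0,[-0.015,-0.024,0],[0,0,0]],
    [0,[-0.015,-0.024,0],[0,0,0]],
    [0,[-0.015,-0.023,0],[0,0,0]],
    [0,[-0.015,-0.023,0],[0,0,0]],
    [0,[0,0,0],[0,0,0]],
  ],
)

```text
time: 4.47
eef_pos: [0.6115, -0.0245, 0.0845]
tcp_rot: [-0.08, 0.997, -0.001, 0.001]
contact_force: [-0.0, 0.5, -0.7]
opening: 0.154
finger_force: 39.0
```

```bash
python3 -c "
from pl import *
plan(intray('marker',0,-.02,.08,'y'),intray('marker',0,-.02,.014,'y'))
snap('scene','p3.png',(190,150,400,300),3.8)" | tail -3
```

```text
at [ 0.6115 -0.0245  0.0845] 1.732
turn z -0.004 shift [-0.0025, 0.004, 0.0045] dist 0.007
turn z -0.000 shift [0.0, 0.0, 0.066] dist 0.066
```

View pics/p3.png

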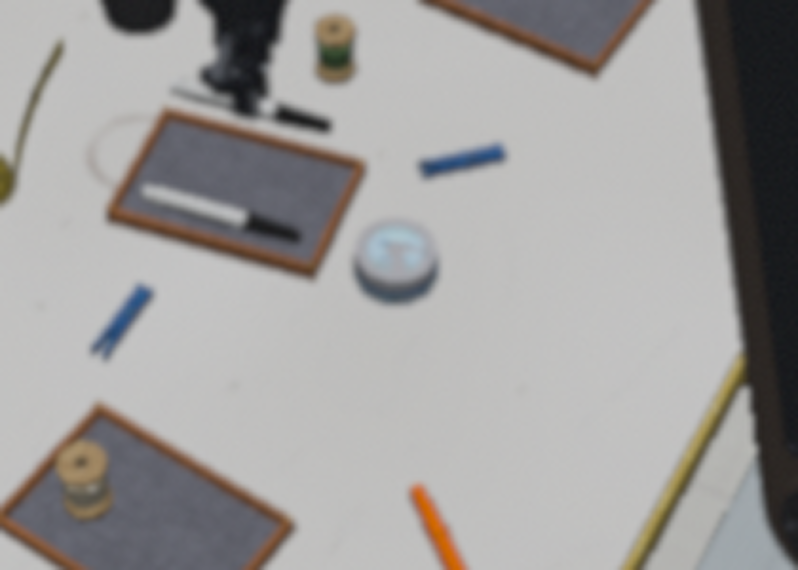

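The pen is held level by its middle, (172,90)–(330,127), and runs parallel to the tray. I'll lower it and let go.

move_arm(
  moves=[
    [0,[-0.0025,0.004,0],[0,0,-0.004]],
    [0,[0,0,0.025],[0,0,0]],
    [0,[0,0,0.023],[0,0,0]],
    [0,[0,0,0.015],[0,0,0]],
    [0,[0,0,0.006],[0,0,0]],
    [0,[0,0,0],[0,0,0]],
    [0,[0,0,0],[0,0,0]],
    [0,[0,0,0],[0,0,0]],
    [0,[0,0,0],[0,0,0]],
    [0,[0,0,0],[0,0,0]],
  ],
)

```text
time: 5.35
eef_pos: [0.6113, -0.0163, 0.017]
tcp_rot: [-0.084, 0.996, -0.0, 0.001]
contact_force: [0.2, -0.4, 0.4]
opening: 0.154
finger_force: 39.0
```

```bash
python3 -c "
from pl import *
plan(intray('marker',0,-.02,.0135,'y'))" | tail -2
```

```text
at [ 0.6113 -0.0163  0.017 ] 1.739
turn z 0.004 shift [-0.0014, -0.0042, 0.0035] dist 0.006
```

move_arm(
  moves=[
    [0,[0,-0.004,0.003],[0,0,0]],
    [0,[0,0,0],[0,0,0]],
    [0,[0,0,0],[0,0,0]],
    [0.25,[0,0,0],[0,0,0]],
    [0.4,[0,0,0],[0,0,0]],
    [0.4,[0,0,0],[0,0,0]],
    [0.4,[0,0,-0.01],[0,0,0]],
    [0.4,[0,0,-0.03],[0,0,0]],
    [0.4,[0,0,-0.04],[0,0,0]],
    [0.65,[0,0,-0.035],[0,0,0]],
  ],
)

```text
time: 6.18
eef_pos: [0.6113, -0.0203, 0.1301]
tcp_rot: [-0.084, 0.996, 0.0, -0.0]
contact_force: [0.5, -0.9, 0.5]
opening: 0.527
finger_force: 0.0
```

```bash
python3 -c "
from pl import *
plan((.614,-.165,.12,1.739),(.614,-.165,.028,1.739))" | tail -3
```

```text
at [ 0.6113 -0.0203  0.1301] 1.739
turn z 0.000 shift [0.0216, -0.1432, 0.0101] dist 0.145
turn z -0.000 shift [0.0, 0.0, 0.092] dist 0.092
```

move_arm(
  moves=[
    [0.65,[0.005,-0.036,0.002],[0,0,0]],
    [0.65,[0.005,-0.036,0.002],[0,0,0]],
    [0.65,[0.006,-0.036,0.002],[0,0,0]],
    [0.65,[0.006,-0.035,0.002],[0,0,0]],
    [0.65,[0,0,0],[0,0,0]],
    [0.65,[0,0,0],[0,0,0]],
    [0.65,[0,0,0.01],[0,0,0]],
    [0.65,[0,0,0.01],[0,0,0]],
    [0.65,[0,0,0],[0,0,0]],
    [0.65,[0,0,0],[0,0,0]],
  ],
)

```text
time: 7.02
eef_pos: [0.6129, -0.1633, 0.0985]
tcp_rot: [-0.085, 0.996, 0.001, -0.002]
contact_force: [-0.4, 0.0, 0.5]
opening: 0.655
finger_force: 0.0
```

```bash
python3 -c "
from pl import *
plan((.614,-.165,.028,1.739))
snap('top','p4.png',(245,120,455,270),3.8)" | tail -2
```

```text
at [ 0.6129 -0.1633  0.0985] 1.741
turn z 0.002 shift [-0.0008, -0.0019, 0.0705] dist 0.071
```

View pics/p4.png

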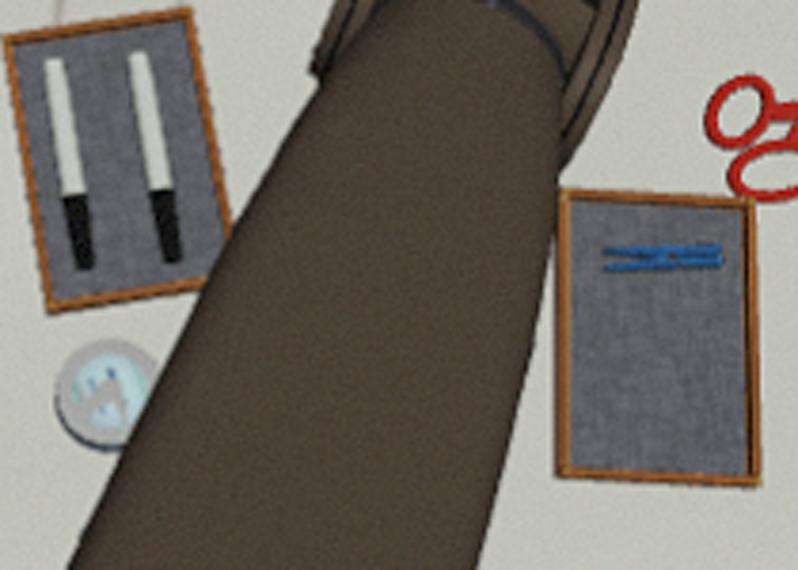

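The loose pen now lies in the tray, (138,55)–(173,262), parallel to the other pen at (55,60)–(84,268). Next is the spool: descend, grip and lift.

move_arm(
  moves=[
    [0.65,[-0.001,-0.002,0],[0,0,0]],
    [0.65,[0,0,0.02],[0,0,0]],
    [0.65,[0,0,0.025],[0,0,0]],
    [0.65,[0,0,0.025],[0,0,0]],
    [0.65,[0,0,0],[0,0,0]],
    [0.65,[0,0,0],[0,0,0]],
    [0.35,[0,0,0],[0,0,0]],
    [0.2,[0,0,0],[0,0,0]],
    [0,[0,0,0],[0,0,0]],
    [0,[0,0,0],[0,0,0]],
  ],
  grip_force=30,
)

```text
time: 7.9
eef_pos: [0.6169, -0.1675, 0.0328]
tcp_rot: [-0.084, 0.996, -0.001, 0.002]
contact_force: [0.5, 0.4, 3.4]
opening: 0.408
finger_force: 30.2
```

move_arm(
  moves=[
    [0,[0,0,0],[0,0,0]],
    [0,[0,0,0],[0,0,0]],
    [0,[0,0,-0.01],[0,0,0]],
    [0,[0,0,-0.02],[0,0,0]],
    [0,[0,0,-0.03],[0,0,0]],
    [0,[0,0,-0.03],[0,0,0]],
    [0,[0,0,-0.03],[0,0,0]],
    [0,[0,0,-0.01],[0,0,0]],
    [0,[0,0,0],[0,0,0]],
    [0,[0,0,0],[0,0,0]],
  ],
)

```text
time: 8.73
eef_pos: [0.6149, -0.1667, 0.1599]
tcp_rot: [-0.084, 0.996, 0.0, -0.0]
contact_force: [0.4, 0.1, -1.2]
opening: 0.411
finger_force: 30.0
```

```bash
python3 -c "
from pl import *
plan(intray('spool',-.04,0,.14,'y'),intray('spool',-.04,0,.036,'y'))
snap('scene','p5.png',(190,80,400,230),3.8)" | tail -3
```

```text
at [ 0.6149 -0.1667  0.1599] 1.739
turn z 0.260 shift [0.1916, 0.452, 0.0199] dist 0.491
turn z -0.000 shift [0.0, 0.0, 0.104] dist 0.104
```

View pics/p5.png

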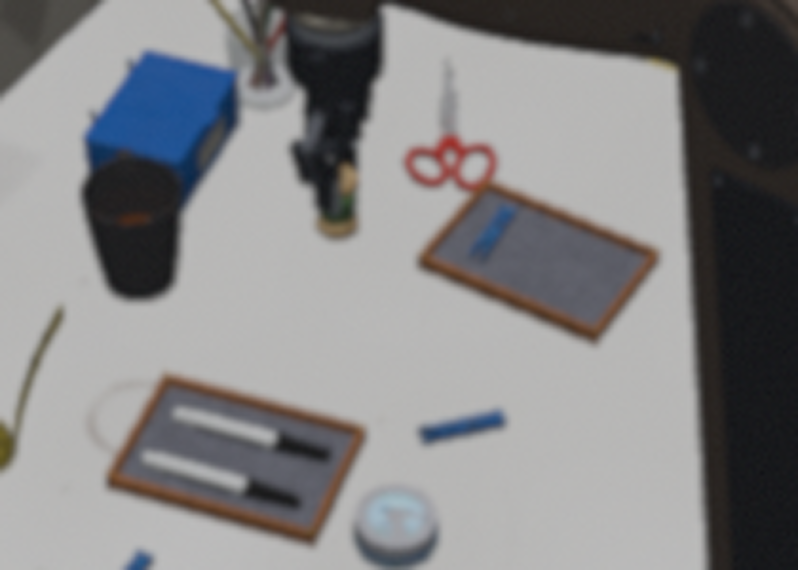

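The spool is held upright at (340,205), and both pens are in their tray. Moving to the spool tray.

move_arm(
  moves=[
    [0,[0,0,0],[0,0,0.087]],
    [0,[0,0,0],[0,0,0.087]],
    [0,[0,0,0],[0,0,0.086]],
    [0,[0.015,0.035,0],[0,0,0]],
    [0,[0.015,0.035,0],[0,0,0]],
    [0,[0.015,0.035,0],[0,0,0]],
    [0,[0.015,0.035,0],[0,0,0]],
    [0,[0.015,0.035,0],[0,0,0]],
    [0,[0.015,0.035,0],[0,0,0]],
    [0,[0.015,0.035,0],[0,0,0]],
  ],
)

```text
time: 9.62
eef_pos: [0.5304, 0.0883, 0.157]
tcp_rot: [0.046, 0.999, -0.0, -0.003]
contact_force: [0.5, 0.7, -0.9]
opening: 0.408
finger_force: 30.0
```

move_arm(
  moves=[
    [0,[0.015,0.035,0],[0,0,0]],
    [0,[0.015,0.035,0],[0,0,0]],
    [0,[0.015,0.035,0],[0,0,0]],
    [0,[0.014,0.034,0.01],[0,0,0]],
    [0,[0.014,0.034,0.01],[0,0,0]],
    [0,[0.014,0.03,0],[0,0,0]],
    [0,[0,0,0],[0,0,0]],
    [0,[0,0,0],[0,0,0]],
    [0,[0,0,0],[0,0,0]],
    [0,[0,0,0],[0,0,0]],
  ],
)

```text
time: 10.45
eef_pos: [0.4649, 0.2957, 0.1391]
tcp_rot: [0.046, 0.999, -0.001, -0.001]
contact_force: [-0.5, -0.1, -0.6]
opening: 0.409
finger_force: 30.1
```

```bash
python3 -c "
from pl import *
plan(intray('spool',-.04,0,.041,'y'))" | tail -2
```

```text
at [0.4649 0.2957 0.1391] 1.478
turn z -0.002 shift [0.0, 0.0052, 0.0981] dist 0.098
```

move_arm(
  moves=[
    [0,[0,0.005,0],[0,0,0]],
    [0,[0,0,0.03],[0,0,0]],
    [0,[0,0,0.03],[0,0,0]],
    [0,[0,0,0.02],[0,0,0]],
    [0,[0,0,0.012],[0,0,0]],
    [0,[0,0,0.006],[0,0,0]],
    [0,[0,0,0],[0,0,0]],
    [0,[0,0,0],[0,0,0]],
    [0,[0,0,0],[0,0,0]],
    [0,[0,0,0],[0,0,0]],
  ],
)

```text
time: 11.28
eef_pos: [0.4668, 0.3023, 0.044]
tcp_rot: [0.046, 0.999, 0.001, 0.001]
contact_force: [-0.8, -0.7, -0.9]
opening: 0.403
finger_force: 30.1
```

```bash
python3 -c "
from pl import *
plan(intray('spool',-.04,0,.039,'y'))
print(get_state()['contact_force'])
snap('scene','p6.png',(150,200,360,350),3.8)" | tail -3
```

```text
at [0.4668 0.3023 0.044 ] 1.479
turn z -0.000 shift [0.0014, -0.0015, 0.005] dist 0.005
[-0.83769984 -0.6946102  -0.8716082 ]
```

View pics/p6.png

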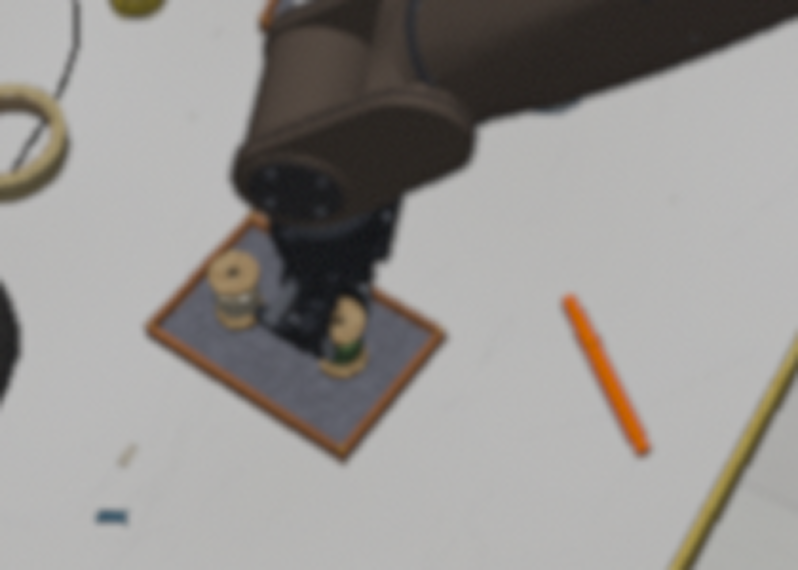

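The held spool is over the near half of the tray at (345,340), clear of the other at (235,290). I'll lower it a few more mm to touch.

move_arm(
  moves=[
    [0,[0,0,0.002],[0,0,0]],
    [0,[0,0,0.001],[0,0,0]],
    [0,[0,0,0.001],[0,0,0]],
    [0,[0,0,0.001],[0,0,0]],
    [0,[0,0,0],[0,0,0]],
    [0,[0,0,0],[0,0,0]],
    [0,[0,0,0],[0,0,0]],
    [0,[0,0,0],[0,0,0]],
    [0,[0,0,0],[0,0,0]],
    [0,[0,0,0],[0,0,0]],
  ],
)

```text
time: 12.17
eef_pos: [0.4659, 0.302, 0.0388]
tcp_rot: [0.046, 0.999, -0.0, 0.0]
contact_force: [-3.0, -1.4, 7.4]
opening: 0.407
finger_force: 30.8
```

Contact (7 N up). Release and rise.

move_arm(
  moves=[
    [0.45,[0,0,0],[0,0,0]],
    [0.5,[0,0,0],[0,0,0]],
    [0.6,[0,0,0],[0,0,0]],
    [0.65,[0,0,0],[0,0,0]],
    [0.65,[0,0,-0.01],[0,0,0]],
    [0.65,[0,0,-0.02],[0,0,0]],
    [0.65,[0,0,-0.03],[0,0,0]],
    [0.65,[0,0,-0.03],[0,0,0]],
    [0.45,[0,0,-0.03],[0,0,0]],
    [0.45,[0,0,0],[0,0,0]],
  ],
)

```text
time: 13.0
eef_pos: [0.4695, 0.3036, 0.1656]
tcp_rot: [0.046, 0.999, 0.003, 0.006]
contact_force: [0.6, 0.1, 1.2]
opening: 0.454
finger_force: 0.0
```

```bash
python3 -c "
from pl import *
c=(.6193,.1548)
plan((*c,.12,.014),(*c,.004,.014),(*c,.08,.014),intray('clip',0,0,.08,'x'),intray('clip',0,0,.012,'x'))" | tail -6
```

```text
at [0.4695 0.3036 0.1656] 1.479
turn z 1.465 shift [-0.1509, 0.1477, 0.0456] dist 0.216
turn z -0.000 shift [0.0, 0.0, 0.116] dist 0.116
turn z -0.000 shift [0.0, 0.0, -0.076] dist 0.076
turn z 0.067 shift [-0.4879, -0.0939, -0.0] dist 0.497
turn z -0.000 shift [0.0, 0.0, 0.068] dist 0.068
```

move_arm(
  moves=[
    [0.45,[0,0,0],[0,0,0.122]],
    [0.45,[0,0,0],[0,0,0.122]],
    [0.45,[0,0,0],[0,0,0.122]],
    [0.45,[0,0,0],[0,0,0.122]],
    [0.45,[0,0,0],[0,0,0.122]],
    [0.45,[0,0,0],[0,0,0.122]],
    [0.45,[0,0,0],[0,0,0.122]],
    [0.45,[0,0,0],[0,0,0.122]],
    [0.45,[0,0,0],[0,0,0.122]],
    [0.45,[0,0,0],[0,0,0.122]],
  ],
)

```text
time: 13.83
eef_pos: [0.4654, 0.3018, 0.1575]
tcp_rot: [0.612, 0.791, -0.0, -0.0]
contact_force: [-0.0, -0.2, -0.8]
opening: 0.45
finger_force: 0.0
```

move_arm(
  moves=[
    [0.45,[0,0,0],[0,0,0.122]],
    [0.45,[0,0,0],[0,0,0.122]],
    [0.45,[-0.025,0.025,0.008],[0,0,0]],
    [0.45,[-0.025,0.025,0.008],[0,0,0]],
    [0.45,[-0.025,0.025,0.008],[0,0,0]],
    [0.45,[-0.025,0.025,0.008],[0,0,0]],
    [0.45,[-0.025,0.024,0.008],[0,0,0]],
    [0.45,[-0.025,0.024,0.006],[0,0,0]],
    [0.45,[0,0,0],[0,0,0]],
    [0.45,[0,0,0],[0,0,0]],
  ],
)

```text
time: 14.67
eef_pos: [0.6164, 0.1526, 0.1108]
tcp_rot: [0.703, 0.711, -0.0, -0.0]
contact_force: [0.3, -0.1, -1.0]
opening: 0.451
finger_force: 0.0
```

```bash
python3 -c "
from pl import *
c=(.6193,.1548)
plan((*c,.005,.014))
snap('top','p7.png',(110,120,320,270),3.8)" | tail -2
```

```text
at [0.6164 0.1526 0.1108] 0.012
turn z -0.002 shift [0.0022, 0.0029, 0.1058] dist 0.106
```

View pics/p7.png

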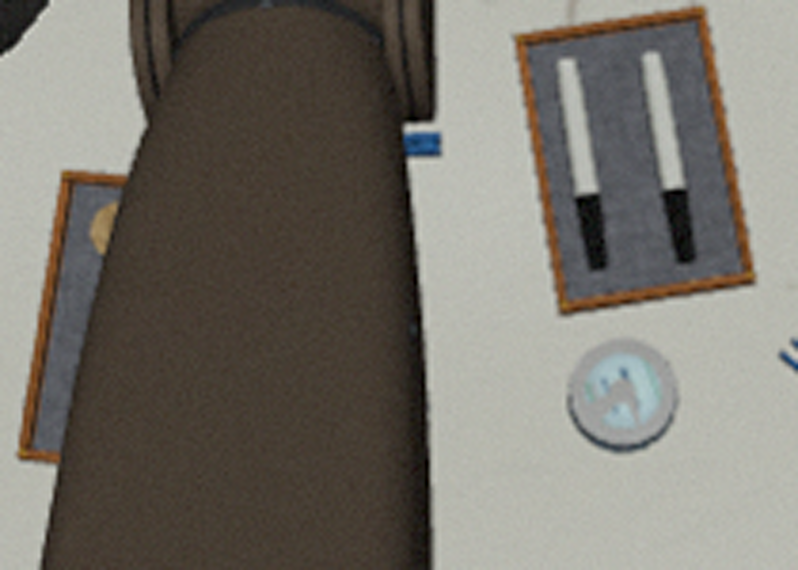

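The pens are at rest, and the visible end of clip 1 at (424,145) is where it was. Descend, grip and lift.

move_arm(
  moves=[
    [0.45,[0.002,0.003,0],[0,0,0]],
    [0.45,[0,0,0.03],[0,0,0]],
    [0.45,[0,0,0.03],[0,0,0]],
    [0.45,[0,0,0.025],[0,0,0]],
    [0.45,[0,0,0.015],[0,0,0]],
    [0.45,[0,0,0.005],[0,0,0]],
    [0.45,[0,0,0],[0,0,0]],
    [0.45,[0,0,0],[0,0,0]],
    [0.45,[0,0,0],[0,0,0]],
    [0.45,[0,0,0],[0,0,0]],
  ],
)

```text
time: 15.55
eef_pos: [0.6203, 0.1564, 0.0085]
tcp_rot: [0.702, 0.712, 0.001, 0.001]
contact_force: [-0.0, -0.2, -0.0]
opening: 0.453
finger_force: 0.0
```

move_arm(
  moves=[
    [0,[0,0,0],[0,0,0]],
    [0,[0,0,0],[0,0,0]],
    [0,[0,0,0],[0,0,0]],
    [0,[0,0,0],[0,0,0]],
    [0,[0,0,0],[0,0,0]],
    [0,[0,0,0],[0,0,0]],
    [0,[0,0,-0.02],[0,0,0]],
    [0,[0,0,-0.03],[0,0,0]],
    [0,[0,0,-0.03],[0,0,0]],
    [0,[0,0,-0.02],[0,0,0]],
  ],
)

```text
time: 16.38
eef_pos: [0.6194, 0.1562, 0.1085]
tcp_rot: [0.702, 0.712, 0.001, 0.001]
contact_force: [2.2, 0.8, 0.1]
opening: 0.159
finger_force: 30.0
```

```bash
python3 -c "
from pl import *
plan(intray('clip',0,0,.1,'x'))" | tail -2
```

```text
at [0.6194 0.1562 0.1085] 0.015
turn z 0.068 shift [-0.4893, -0.0939, 0.0085] dist 0.498
```

move_arm(
  moves=[
    [0,[0,0,0],[0,0,0.068]],
    [0,[-0.035,-0.007,0],[0,0,0]],
    [0,[-0.035,-0.007,0],[0,0,0]],
    [0,[-0.035,-0.007,0],[0,0,0]],
    [0,[-0.035,-0.007,0],[0,0,0]],
    [0,[-0.035,-0.007,0],[0,0,0]],
    [0,[-0.035,-0.007,0],[0,0,0]],
    [0,[-0.035,-0.007,0],[0,0,0]],
    [0,[-0.035,-0.007,0],[0,0,0]],
    [0,[-0.035,-0.007,0],[0,0,0]],
  ],
)

```text
time: 17.22
eef_pos: [0.538, -0.1564, 0.1057]
tcp_rot: [0.726, 0.688, -0.0, -0.001]
contact_force: [0.0, -0.8, -0.5]
opening: 0.155
finger_force: 30.0
```

move_arm(
  moves=[
    [0,[-0.035,-0.007,0],[0,0,0]],
    [0,[-0.035,-0.006,0],[0,0,0]],
    [0,[-0.035,-0.006,0],[0,0,0]],
    [0,[-0.035,-0.006,0],[0,0,0]],
    [0,[-0.034,-0.006,0],[0,0,0]],
    [0,[0,0,0.02],[0,0,0]],
    [0,[0,0,0.02],[0,0,0]],
    [0,[0,0,0],[0,0,0]],
    [0,[0,0,0],[0,0,0]],
    [0,[0,0,0],[0,0,0]],
  ],
)

```text
time: 18.05
eef_pos: [0.4992, -0.327, 0.0667]
tcp_rot: [0.725, 0.688, 0.0, 0.0]
contact_force: [0.0, 0.5, -0.7]
opening: 0.159
finger_force: 30.0
```

```bash
python3 -c "
from pl import *
plan(intray('clip',0,0,.0155,'x'))
snap('scene','p8.png',(250,80,460,230),3.8)" | tail -2
```

```text
at [ 0.4992 -0.327   0.0667] -0.053
turn z 0.001 shift [-0.0003, 0.0003, 0.0512] dist 0.051
```

View pics/p8.png

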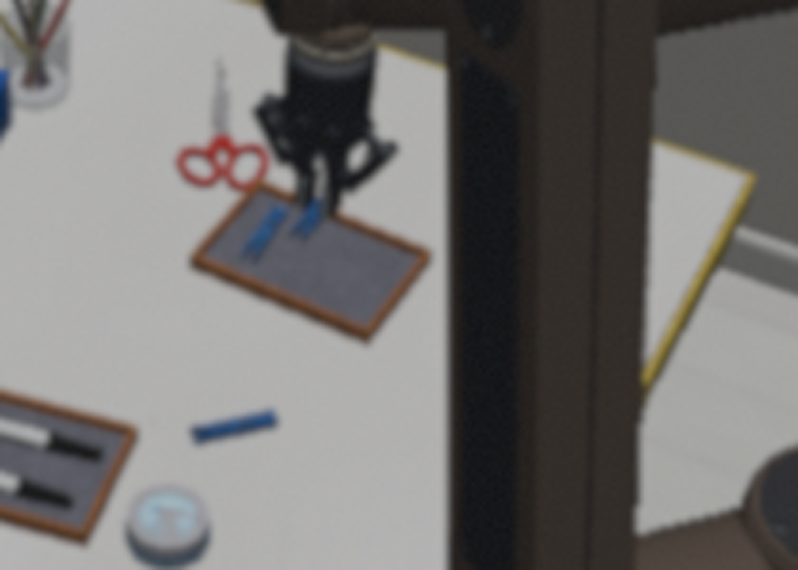

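Clip 1 is held level at (308,215), parallel to the tray clip at (265,235). Lower and release.

move_arm(
  moves=[
    [0,[0,0,0.02],[0,0,0]],
    [0,[0,0,0.018],[0,0,0]],
    [0,[0,0,0.01],[0,0,0]],
    [0,[0,0,0.003],[0,0,0]],
    [0,[0,0,0.001],[0,0,0]],
    [0,[0,0,0],[0,0,0]],
    [0,[0,0,0],[0,0,0]],
    [0,[0,0,0],[0,0,0]],
    [0,[0,0,0],[0,0,0]],
    [0,[0,0,0],[0,0,0]],
  ],
)

```text
time: 18.93
eef_pos: [0.4993, -0.3275, 0.015]
tcp_rot: [0.726, 0.688, 0.0, 0.001]
contact_force: [-0.2, 0.6, 0.5]
opening: 0.16
finger_force: 30.0
```

move_arm(
  moves=[
    [0,[0,0,0.001],[0,0,0]],
    [0,[0,0,0],[0,0,0]],
    [0.25,[0,0,0],[0,0,0]],
    [0.35,[0,0,0],[0,0,0]],
    [0.35,[0,0,0],[0,0,0]],
    [0.35,[0,0,-0.02],[0,0,0]],
    [0.35,[0,0,-0.03],[0,0,0]],
    [0.45,[0,0,-0.035],[0,0,0]],
    [0.45,[0,0,-0.03],[0,0,0]],
    [0.45,[0,0,0],[0,0,0]],
  ],
)

```text
time: 19.77
eef_pos: [0.5025, -0.3303, 0.1364]
tcp_rot: [0.726, 0.688, 0.0, 0.007]
contact_force: [0.4, -1.2, 0.9]
opening: 0.447
finger_force: 0.0
```

```bash
python3 -c "
from pl import *
a=-2.341+np.pi/2;c=(.4676,-.1192)
plan((*c,.11,a),(*c,.006,a),(*c,.1,a),intray('clip',-.042,0,.1,'x'))" | tail -5
```

```text
at [ 0.5025 -0.3303  0.1364] -0.053
turn z 0.717 shift [0.1272, -0.172, 0.0264] dist 0.216
turn z -0.000 shift [0.0, 0.0, 0.104] dist 0.104
turn z -0.000 shift [0.0, 0.0, -0.094] dist 0.094
turn z -0.717 shift [-0.2061, 0.0009, -0.0] dist 0.206
```

move_arm(
  moves=[
    [0.45,[0,0,0],[0,0,0.12]],
    [0.45,[0,0,0],[0,0,0.12]],
    [0.45,[0,0,0],[0,0,0.12]],
    [0.45,[0,0,0],[0,0,0.12]],
    [0.45,[0,0,0],[0,0,0.12]],
    [0.45,[0,0,0],[0,0,0.117]],
    [0.45,[0.021,-0.029,0],[0,0,0]],
    [0.45,[0.021,-0.029,0],[0,0,0]],
    [0.45,[0.021,-0.029,0],[0,0,0]],
    [0.45,[0.021,-0.029,0],[0,0,0]],
  ],
)

```text
time: 20.6
eef_pos: [0.4734, -0.1847, 0.1277]
tcp_rot: [0.921, 0.389, -0.0, -0.0]
contact_force: [0.8, 0.2, 1.6]
opening: 0.448
finger_force: 0.0
```

move_arm(
  moves=[
    [0.45,[0.021,-0.028,0],[0,0,0]],
    [0.45,[0.021,-0.028,0],[0,0,0]],
    [0.45,[0,0,0.02],[0,0,0]],
    [0.45,[0,0,0.02],[0,0,0]],
    [0.45,[0,0,0],[0,0,0]],
    [0.45,[0,0,0],[0,0,0]],
    [0.45,[0,0,0],[0,0,0]],
    [0.45,[0,0,0],[0,0,0]],
    [0.45,[0,0,0],[0,0,0]],
    [0.45,[0,0,0],[0,0,0]],
  ],
)

```text
time: 21.43
eef_pos: [0.4638, -0.1176, 0.0893]
tcp_rot: [0.921, 0.39, 0.001, 0.001]
contact_force: [-0.3, -0.4, 0.7]
opening: 0.451
finger_force: 0.0
```

```bash
python3 -c "
from pl import *
a=-2.341+np.pi/2;c=(.4676,-.1192)
plan((*c,.006,a))
snap('top','p9.png',(245,120,455,270),3.8)" | tail -2
```

```text
at [ 0.4638 -0.1176  0.0893] -0.771
turn z -0.000 shift [0.0015, 0.0038, 0.0833] dist 0.083
```

View pics/p9.png

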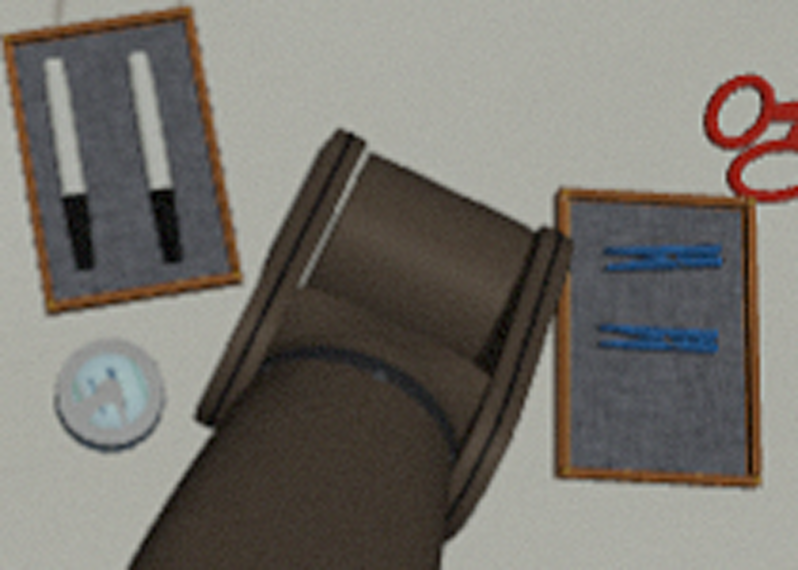

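Clip 1 lies flat at (658,338), and the tray clip is unmoved at (663,257). Now clip 2.

move_arm(
  moves=[
    [0.45,[0.0015,0.004,0],[0,0,0]],
    [0.45,[0,0,0.025],[0,0,0]],
    [0.45,[0,0,0.03],[0,0,0]],
    [0.45,[0,0,0.02],[0,0,0]],
    [0.45,[0,0,0.008],[0,0,0]],
    [0.45,[0,0,0],[0,0,0]],
    [0.45,[0,0,0],[0,0,0]],
    [0.45,[0,0,0],[0,0,0]],
    [0.45,[0,0,0],[0,0,0]],
    [0.45,[0,0,0],[0,0,0]],
  ],
)

```text
time: 22.32
eef_pos: [0.4682, -0.1193, 0.0067]
tcp_rot: [0.921, 0.39, 0.001, 0.001]
contact_force: [0.2, -1.0, 0.5]
opening: 0.454
finger_force: 0.0
```

move_arm(
  moves=[
    [0,[0,0,0],[0,0,0]],
    [0,[0,0,0],[0,0,0]],
    [0,[0,0,0],[0,0,0]],
    [0,[0,0,0],[0,0,0]],
    [0,[0,0,0],[0,0,0]],
    [0,[0,0,0],[0,0,0]],
    [0,[0,0,-0.02],[0,0,0]],
    [0,[0,0,-0.03],[0,0,0]],
    [0,[0,0,-0.03],[0,0,0]],
    [0,[0,0,-0.02],[0,0,0]],
  ],
)

```text
time: 23.15
eef_pos: [0.4677, -0.119, 0.1074]
tcp_rot: [0.921, 0.39, 0.001, 0.001]
contact_force: [-0.1, -0.1, 0.2]
opening: 0.163
finger_force: 30.1
```

```bash
python3 -c "
from pl import *
plan(intray('clip',-.042,0,.06,'x'))" | tail -2
```

```text
at [ 0.4677 -0.119   0.1074] -0.77
turn z -0.717 shift [-0.2064, 0.0008, 0.0474] dist 0.212
```

move_arm(
  moves=[
    [0,[0,0,0],[0,0,-0.12]],
    [0,[0,0,0],[0,0,-0.12]],
    [0,[0,0,0],[0,0,-0.12]],
    [0,[0,0,0],[0,0,-0.12]],
    [0,[0,0,0],[0,0,-0.12]],
    [0,[0,0,0],[0,0,-0.117]],
    [0,[-0.034,0,0],[0,0,0]],
    [0,[-0.034,0,0],[0,0,0]],
    [0,[-0.034,0,0],[0,0,0]],
    [0,[-0.034,0,0],[0,0,0]],
  ],
)

```text
time: 23.98
eef_pos: [0.4594, -0.2555, 0.1048]
tcp_rot: [0.725, 0.688, -0.0, -0.0]
contact_force: [0.2, 0.3, -1.4]
opening: 0.164
finger_force: 30.1
```

move_arm(
  moves=[
    [0,[-0.035,0,0],[0,0,0]],
    [0,[-0.035,0.001,0],[0,0,0]],
    [0,[0,0,0.023],[0,0,0]],
    [0,[0,0,0.023],[0,0,0]],
    [0,[0,0,0],[0,0,0]],
    [0,[0,0,0],[0,0,0]],
    [0,[0,0,0],[0,0,0]],
    [0,[0,0,0],[0,0,0]],
    [0,[0,0,0],[0,0,0]],
    [0,[0,0,0],[0,0,0]],
  ],
)

```text
time: 24.82
eef_pos: [0.458, -0.3248, 0.0607]
tcp_rot: [0.725, 0.688, -0.0, 0.001]
contact_force: [-0.2, 0.7, 0.6]
opening: 0.159
finger_force: 30.1
```

```bash
python3 -c "
from pl import *
plan(intray('clip',-.042,0,.0135,'x'))" | tail -2
```

```text
at [ 0.458  -0.3248  0.0607] -0.052
turn z 0.001 shift [-0.0004, -0.0004, 0.0472] dist 0.047
```

move_arm(
  moves=[
    [0,[0,0,0.02],[0,0,0]],
    [0,[0,0,0.015],[0,0,0]],
    [0,[0,0,0.008],[0,0,0]],
    [0,[0,0,0.003],[0,0,0]],
    [0,[0,0,0.001],[0,0,0]],
    [0,[0,0,0],[0,0,0]],
    [0,[0,0,0],[0,0,0]],
    [0,[0,0,0],[0,0,0]],
    [0,[0,0,0],[0,0,0]],
    [0,[0,0,0],[0,0,0]],
  ],
)

```text
time: 25.65
eef_pos: [0.4575, -0.3247, 0.0128]
tcp_rot: [0.726, 0.688, 0.0, 0.0]
contact_force: [0.2, 0.5, -0.3]
opening: 0.166
finger_force: 30.1
```

move_arm(
  moves=[
    [0,[0,0,0],[0,0,0]],
    [0.22,[0,0,0],[0,0,0]],
    [0.3,[0,0,0],[0,0,0]],
    [0.35,[0,0,0],[0,0,0]],
    [0.35,[0,0,0],[0,0,0]],
    [0.35,[0,0,-0.02],[0,0,0]],
    [0.35,[0,0,-0.03],[0,0,0]],
    [0.35,[0,0,-0.035],[0,0,0]],
    [0.35,[0,0,-0.035],[0,0,0]],
    [0.35,[0,0,-0.03],[0,0,0]],
  ],
)

```text
time: 26.48
eef_pos: [0.4574, -0.3247, 0.1647]
tcp_rot: [0.726, 0.688, 0.0, 0.001]
contact_force: [0.9, -0.2, 0.8]
opening: 0.348
finger_force: 0.0
```

move_arm(
  moves=[
    [0.35,[-0.03,0,0],[0,0,0]],
    [0.35,[-0.03,0,0],[0,0,0]],
    [0.35,[-0.03,0,0],[0,0,0]],
    [0.35,[-0.03,0,0],[0,0,0]],
    [0.35,[-0.03,0,0],[0,0,0]],
    [0.35,[-0.03,0,0],[0,0,0]],
    [0.35,[-0.03,0,0],[0,0,0]],
    [0.35,[-0.03,0,0],[0,0,0]],
    [0.35,[0,0,0],[0,0,0]],
    [0.35,[0,0,0],[0,0,0]],
  ],
)

```text
time: 27.32
eef_pos: [0.4438, -0.5653, 0.1615]
tcp_rot: [0.726, 0.687, 0.0, -0.0]
contact_force: [1.1, 0.2, -0.6]
opening: 0.349
finger_force: 0.0
```

```bash
python3 -c "
from h import *
snap('top','f1.png',(105,110,465,290),2.2)"
```

```text
(no output)
```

View pics/f1.png

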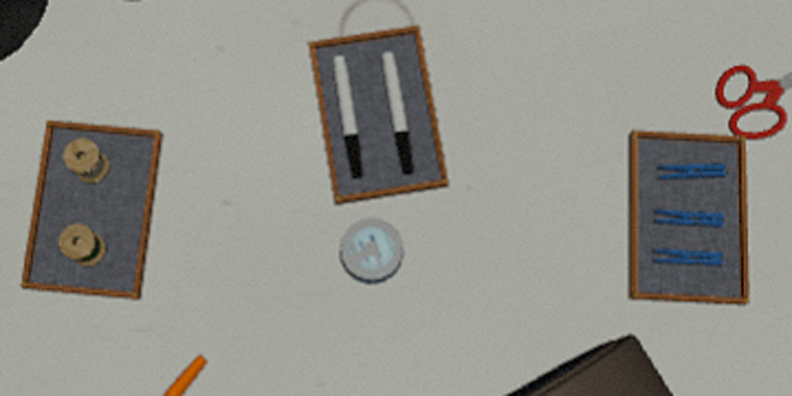

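The final picture shows both spools upright at (82,157) and (77,243). The two pens lie side by side at (350,117) and (398,113), and three flat clips sit at (690,170), (690,217) and (688,257). The gripper is clear, so I'm handing in.

```bash
python3 -c "
from plant import *
print(sign_off())"
```

```text
the job is handed in; nothing more can be done
None
```

The spool, both clips and the pen are in their matching trays, released and clear of the gripper, and I handed the job in at about 27 s; no verdict came back, but the final picture shows everything placed as asked.

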